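# Reset the ratchet draining board to its second notch

### The job

The draining board beside the sink is propped too steep, and its ratchet only lets it click upwards. Swing the board up past its top notch until the pawl tips over and lets go, lower it by hand (do not let it drop) until it lies flat, then lift it again to rest on its second notch, counted from flat. Then lay the steel scourer from in front of the sink on the board to drain, without disturbing the mug, glass and timer beside it.

Things in the scene. Friction and masses are not known exactly. Their poses are not given: they have to be found in the camera images.
- drain_stand: White drip tray with posts, fixed to the worktop; place and yaw vary. Tray 166 x 172 x 14 mm. Origin on the worktop below the hinge axis' middle. y: level from the hinge (sink side) to the board's free end; x: along the hinge; z up (yaw 0: y to the robot's left). Posts 12 x 14 mm under the board at x +-70, y 134 mm. The ratchet stands beside the board, x -80 to -111, y -15 to 75 mm.
- hinge_mid (a point): Middle of the hinge axis, 68 mm above the stand's origin; axes as the stand's. The board turns about its x. The hinge has some friction (0.08 N m) and damping (0.125 N m s); the board weighs 0.4 kg: about 3 N upward at the bar lifts it; let go, it sinks at up to 2 rad/s (a drop). Lowered at 0.1 m/s or less at the bar, it follows the hand by its own weight.
- drain_board (a joint): Angle of the grey ribbed board above flat (rad): 0 flat, stop at 1.2. With the pawl armed it rises freely but sinks only to its notches: 0.155 (first), 0.33 (second), 0.505 (third), 0.685 (fourth, top). To seat on a notch, raise it 0.07 to 0.16 beyond and let it sink back. Raised past about 1.08 (go to 1.12 to 1.17) it tips the pawl and can sink all the way; at flat it arms the pawl.
- pawl (a joint): Red pawl with a round red flag (22 mm) on top, at the hinge end on the robot's side of the board. -0.16 to 0.2: armed, leaning to the hinge (it nods as notches pass); 0.44: tipped away from the hinge, board free. The board tips it when raised past 1.08 rad and pushes it back as it comes down flat; it need not be touched.
- board_bar (a point): Middle of the steel bar handle at the board's free end: round, 10 mm thick, 90 mm long, parallel to the hinge, 175 mm from the hinge axis in the board's mid-plane (68 mm high when flat). Clear gap to the plate 16 mm, between its two stems 80 mm. Lift it from underneath or pinch it from above. Axes: x along the bar, y away from the hinge, z square out of the board's top.
- board_mid (a point): Middle of the board's top face, 84 mm from the hinge axis; axes as board_bar's. The plate is 150 mm (x) by 146 mm, 8 mm thick, its mid-plane through the hinge axis, from 8 to 154 mm from it; a lip at the hinge end stands 12 mm above the top. The scourer may lie up to 70 mm along y and 72 mm along x from this point.
- scourer: Steel wool scourer, a flattened ball that looks 51 x 50 x 30 mm; its firm core is a block 36 x 36 x 31 mm square to its axes, so the fingers close on 36 mm. 15 g. Origin at the centre of its underside, z up. It stands on the worktop in front of the sink in one of four places.
- mug: Green mug, 86 mm across, 118 mm with its handle, 96 mm high, origin at the centre of its underside, z up. Leave it standing where it is.
- timer: Kitchen timer in front of the sink, white below, teal above, 66 mm across, 46 mm high, origin at the centre of its underside, z up. Leave it where it is.
- glass: Clear drinking glass in front of the sink, 79 mm across, 90 mm high, origin at the centre of its underside, z up. Leave it standing where it is.

How it is judged:
By the outcome, as a careful person would: the job done as asked, in the order asked, and still so for the second after the job is handed in, with the robot touching nothing.
It also fails if it takes over 67 s, if anything falls off the work surface, if the arm or the gripper's body presses on something with over 40 N, if the wrist force passes 120 N, or if a joint passes its speed limit or range.

### The arm

A 6-joint arm with a two-finger parallel gripper is mounted at the origin on a cart in front of the work surface, level with it; the furniture and walls round the work are solid. World frame = base frame: x ahead of the robot, y to its left, z up, the work surface at z = 0. Lengths are in mm, angles in rad, forces in N, time in s.
With the tool pointing down it reaches from about 275 to 875 mm from the base axis. Payload 12.5 kg.
Tool frame: the origin (TCP) lies where the fingers leave the gripper's body, on its centre line; the fingertips stand 73 mm ahead of it and the grasp point (between the pads) lies 54 mm ahead of it; z points along the fingers, y is the line along which they close (so a half turn about z gives the same grasp; the last joint's range is limited). The gripper opens to 85 mm and grips with 20 to 120 N. Pads are 22 mm wide; open, the fingers measure 114 mm over their backs; the gripper's body (76 mm by 85 mm) begins 54 mm behind the grasp point. The pads swing forward as they close: fully open they stand 13 mm farther back than shut.
Start: joints at [1.263, 0.351, 1.652, -0, 1.139, -0.085], TCP at [121.498, 536.398, 303.89] pointing down, gripper open.
Joint ranges: [-2.75, 2.75], [-0.79, 2.1], [0.01, 2.65], [-1.57, 4.71], [0.07, 3.14], [-2.87, 2.87]. Speed limits (rad/s): [2.22, 2.22, 2.79, 3.14, 3.14, 3.14].

### API

Orientations are given as a rotation vector (axis times angle).
In Python, from station import bot gives the robot as it stands. The module is installed in compiled form; this text tells all that it offers.
- The arm moves only by the tool play_rows, never from a script. Its argument "series" is a list that holds one entry, the list of rows, each a list of 5 numbers: the closure in counts, from 0 (fully open) to 255 (shut), then the shift along the world's x, y, z in cm, then the turn about the world's z in degrees. A call has 1 to 8 rows; each row is the pose to reach, as a shift and turn from the pose commanded when the call began; what a row does not reach only later rows make up. A row lasts 1/10 s, in which the tool goes at most 50 mm and 8.59 degrees, less where a joint would pass 70% of its speed; a pose out of reach is approached as far as the arm can. A call with a gripper value outside its range is refused whole. The fingers move at their own pace and stop on an object; the grip force is fixed at half the most. Time passes only in rows, so rows that repeat a pose let the fingers close. It gives the time, the measured TCP pose, the force, the opening and the grip force at its end, in the units of the state.
- bot.read_state(): the state, without advancing time (a new reading comes with each control period).
- bot.snapshot(name): name is "side" or "top" or "wrist"; returns a dict with "frame" (384x512x3 uint8, red, green, blue), "depth" (384x512 float32, mm along the optical axis (not along the pixel's ray), 0 where there is no reading), "fx", "fy", "cx", "cy" (pixels), "k1" (the pictures are not rectified: a ray, as slopes to the right and down, at radius r is drawn at 1 + k1 r^2 times it, then the intrinsics apply), "R" (3x3) and "t" (3): a world point X has camera coordinates R X + t; the wrist camera has in their place "hand_eye" (4x4, takes a point from camera to tool coordinates, whose origin is the TCP and whose axes are the flange's). Camera axes: x right, y down, z forward; pixel columns grow to the right and rows downward; lengths in mm; the calibration is good to about 2 mm. A picture is of the moment at which its call begins: read the wrist's pose just before it.
- bot.hand_in(): hands the job in; it is judged then, once.
Trained networks look in the newest picture that a camera, given by its name, has taken for a name from the list of things; names that differ only in an ending like _2 or _b are one class to them, and where a whole thing is asked for, a point or a joint stands for the part that bears it (a point fixed in the world has none). Each returns a list of dicts, best first, with "conf" (0 to 1); they miss things now and then, are a little off and sometimes report something else, mostly with a low value. They report only what shows in the picture. A call takes as long as a camera call.
- bot.boxes_of(camera, label): "xyz" ([x, y, z] in mm, in the coordinates of the camera as it stood for that picture, good to about 4 mm: the middle of the surface that is visible of it).
- bot.pinpoint(camera, label): "xyz" ([x, y, z] in mm, in the coordinates of the camera as it stood for that picture, good to about 4 mm: a listed point, or the origin of a listed thing).
The state is a dict: "clock": time; "joint_pos": joint angles; "qd": joint speeds; "effort": joint torques, N m; "tool_pos": TCP position; "orientation": TCP orientation; "force": force on the tool from outside, world axes, zero at the start; "moment": the same for the moment, N m; "width": finger opening in mm; "finger_force": force on a finger pad.
Only numpy, scipy, OpenCV 4.12 (cv2) and the standard library are available. Lean on these libraries where they do the work, as an engineer would, in place of code of your own. Each camera call takes 0.05 s, during which the arm holds its last target. There are 200 camera calls.

## Working session

There is one attempt and no reset: what is moved stays moved. The work goes in short steps, Python scripts to look and compute and a tool call to move; the robot and the scene stay as the last step left them, time stands still between calls to the robot, and variables do not carry over. Pictures are saved under pics/ and viewed, at most 12 in all, crops included, and the job is handed in when it is done.

Besides the shell and the picture viewer there is one more tool, called after ">>>" as a command line: name --argument value ..., lists and objects as JSON in quotes. play_rows: Moves the arm, as the interface text tells. Its arguments: {"type":"object","properties":{"series":{"type":"array","items":{"type":"array","items":{"type":"array","items":{"type":"number"}}}}},"required":["series"]}

```bash
mkdir -p pics
cat > h.py <<'E'
from station import bot
import numpy as np, cv2
from scipy.spatial.transform import Rotation as Rn
def world(cam,s,p,st=None):
    p=np.array(p,float)
    if cam=='wrist':
        T=np.array(s['hand_eye']); q=T[:3,:3]@p+T[:3,3]
        return Rn.from_rotvec(st['orientation']).as_matrix()@q+np.array(st['tool_pos'])
    return np.array(s['R']).T@(p-np.array(s['t']))
def look(cam,labels,save=None):
    st=bot.read_state(); s=bot.snapshot(cam)
    if save: cv2.imwrite('pics/'+save,s['frame'][:,:,::-1])
    for l in labels:
        for f in ('pinpoint','boxes_of'):
            try: r=getattr(bot,f)(cam,l)
            except Exception as e: print(l,f,e); continue
            print(cam,l,f,[(round(d['conf'],2),world(cam,s,d['xyz'],st).round().tolist()) for d in r[:2]])
    return s,st
E
python3 - <<'E'
from h import *
L=['drain_stand','hinge_mid','board_bar','board_mid','scourer','mug','timer','glass','pawl']
s,st=look('side',L,'side1.png'); look('top',L,'top1.png')
print(bot.read_state())
E
```

```text
side drain_stand pinpoint [(0.89, [602.0, 144.0, -1.0])]
side drain_stand boxes_of []
side hinge_mid pinpoint [(0.75, [592.0, 146.0, 72.0])]
side hinge_mid boxes_of [(0.88, [573.0, 207.0, 7.0])]
side board_bar pinpoint [(0.84, [586.0, 281.0, 177.0]), (0.74, [477.0, -3.0, -2.0])]
side board_bar boxes_of [(0.92, [566.0, 188.0, 103.0])]
side board_mid pinpoint [(0.85, [593.0, 207.0, 123.0])]
side board_mid boxes_of [(0.98, [569.0, 184.0, 106.0]), (0.4, [577.0, 208.0, 8.0])]
side scourer pinpoint [(0.68, [477.0, -2.0, -2.0])]
side scourer boxes_of [(0.52, [478.0, 9.0, 23.0])]
side mug pinpoint [(0.98, [496.0, -347.0, 1.0])]
side mug boxes_of [(0.82, [484.0, -332.0, 87.0])]
side timer pinpoint [(0.66, [489.0, -120.0, -1.0])]
side timer boxes_of [(0.91, [490.0, -104.0, 37.0])]
side glass pinpoint [(0.6, [487.0, -238.0, 0.0])]
side glass boxes_of [(0.65, [489.0, -206.0, 64.0])]
pawl pinpoint it knows: board_bar, board_mid, drain_stand, glass, hinge_mid, mug, scourer, timer
side pawl boxes_of [(0.5, [492.0, 189.0, 45.0])]
top drain_stand pinpoint [(0.6, [598.0, 142.0, 1.0])]
top drain_stand 
[... 949 characters left out ...]
, timer
top pawl boxes_of []
{'clock': 1.8, 'joint_pos': array([ 1.26341355e+00,  3.50678465e-01,  1.65181015e+00,  5.29182956e-06,
        1.13909871e+00, -8.46156899e-02]), 'qd': array([-0.00161801, -0.00058276, -0.00025788,  0.00166461, -0.00109414,
       -0.00192362]), 'effort': array([ 7.77325586e-04, -5.06022191e+01, -2.91641343e+01, -6.29034480e-05,
        7.35892190e-04,  6.32240031e-06]), 'tool_pos': array([121.48802235, 536.39574031, 303.89749776]), 'orientation': array([-3.49201687e-01, -3.12212099e+00, -9.68622541e-06]), 'force': array([-0.14915331,  0.32373371,  0.24735379]), 'moment': array([0.02855281, 0.03967941, 0.01432554]), 'finger_force': 0.0, 'width': 85.2686172492906}
```

View pics/side1.png

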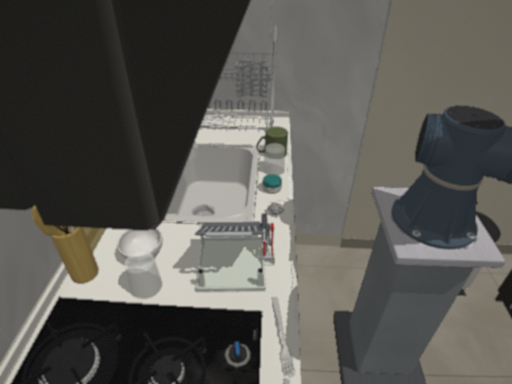

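View pics/top1.png

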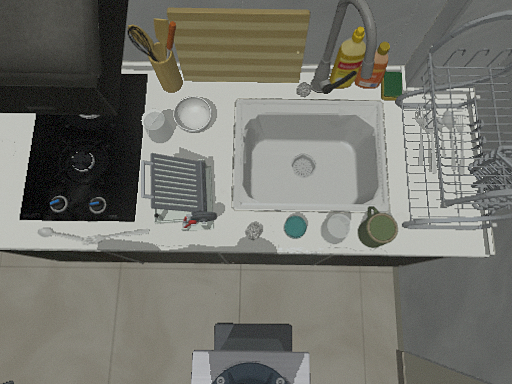

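The pictures show the board propped steep with its bar on the left: at about (148,180) in top and (230,222) in side. The pawl is red at (190,220) in top. Next to it are the scourer (255,230), timer (295,226), glass (338,225) and mug (378,226), and the hood is over the hob. Next I check the hood's extents.

Run:
```python
from h import *
for cam,pts in (('top',[(140,40),(140,110),(60,110),(10,112)]),('side',[(160,210),(100,215),(240,20),(200,120),(30,190)])):
    s=bot.snapshot(cam)
    for u,v in pts:
        a=np.array([(u-s['cx'])/s['fx'],(v-s['cy'])/s['fy']]); b=a/(1+s['k1']*(a@a)); b=a/(1+s['k1']*(b@b))
        d=s['depth'][v,u]; print(cam,u,v,world(cam,s,[b[0]*d,b[1]*d,d]).round())
```

```text
top 140 40 [964. 312. 205.]
top 140 110 [857. 361.   9.]
top 60 110 [510. 224. 695.]
top 10 112 [515. 295. 677.]
side 160 210 [502. 818. 706.]
side 100 215 [502. 818. 706.]
side 240 20 [516. 671. 677.]
side 200 120 [516. 756. 675.]
side 30 190 [502. 818. 706.]
```

>>> play_rows --series '[[[0,4,-4,2,8],[0,8,-8,3,16],[0,12,-11,3,16.2],[0,16,-14,3,16.2],[0,20,-16,3,16.2],[0,24,-18,3,16.2],[0,28,-20,3,16.2],[0,32,-22,3,16.2]]]'

```text
clock: 2.7
tool_pos: [443.3, 315.0, 334.1]
orientation: [-0.093, 3.14, 0.0]
force: [0.2, 1.0, -0.4]
width: 85.3
finger_force: 0.0
```

>>> play_rows --series '[[[0,4,-1,0,0],[0,8,-2,0,0],[0,11,-3,0,0],[0,12,-3,0,0],[0,12,-3,0,0]]]'

```text
clock: 3.2
tool_pos: [562.1, 286.2, 333.3]
orientation: [0.092, -3.14, 0.0]
force: [-0.6, -0.8, -0.2]
width: 85.4
finger_force: 0.0
```

Run:
```python
from h import *
print(bot.read_state()['tool_pos'])
look('wrist',['board_bar','hinge_mid','board_mid'],'w1.png')
```

```text
[562.11724774 286.1643251  333.34641674]
wrist board_bar pinpoint [(0.78, [581.0, 278.0, 175.0])]
wrist board_bar boxes_of [(0.89, [567.0, 218.0, 132.0]), (0.19, [479.0, 2.0, 24.0])]
wrist hinge_mid pinpoint [(0.82, [593.0, 143.0, 68.0])]
wrist hinge_mid boxes_of [(0.91, [562.0, 223.0, 113.0])]
wrist board_mid pinpoint [(0.64, [586.0, 206.0, 124.0])]
wrist board_mid boxes_of [(0.65, [570.0, 217.0, 135.0])]
```

View pics/w1.png

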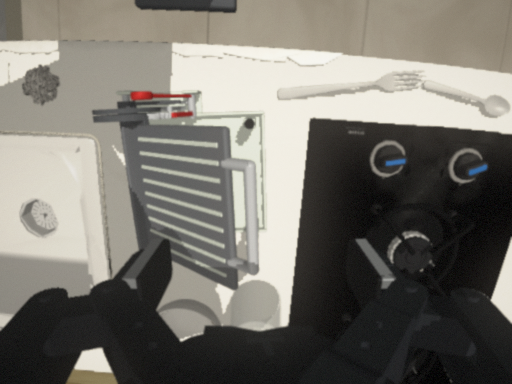

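>>> play_rows --series '[[[0,2.3,-0.5,-3,0],[100,2.3,-0.5,-6,0],[120,2.3,-0.5,-8.5,0],[120,2.3,-0.5,-9.2,0],[200,2.3,-0.5,-9.2,0],[255,2.3,-0.5,-9.2,0],[255,2.3,-0.5,-9.2,0],[255,2.3,-0.5,-9.2,0]]]'

```text
clock: 4.35
tool_pos: [584.9, 281.8, 243.4]
orientation: [-0.095, 3.138, 0.002]
force: [0.5, 1.3, 3.2]
width: 7.2
finger_force: 58.8
```

>>> play_rows --series '[[[255,0,0,0,0],[255,0,0,0,0],[255,0,0,0,0]]]'

```text
clock: 4.65
tool_pos: [584.9, 282.0, 243.1]
orientation: [-0.095, 3.138, 0.002]
force: [0.0, 2.7, 5.3]
width: 7.8
finger_force: 59.0
```

Run:
```python
from h import *
s,st=look('side',[],None); cv2.imwrite('pics/s2.png',cv2.resize(s['frame'][160:310,150:320,::-1],None,fx=4,fy=4)[:600]); print(st['tool_pos'])
# shift table
th0=0.685
for th in [.685,.75,.85,.95,1.05,1.1,1.15]:
    dr=175*(np.cos(th)-np.cos(th0)); print(th,(np.array([-.06*dr,dr,175*(np.sin(th)-np.sin(th0))])/10).round(2))
```

```text
[584.8910133  281.96911375 243.07320347]
0.685 [-0.  0.  0.]
0.75 [ 0.04 -0.75  0.86]
0.85 [ 0.12 -2.    2.08]
0.95 [ 0.2  -3.37  3.16]
1.05 [ 0.29 -4.84  4.11]
1.1 [ 0.34 -5.61  4.52]
1.15 [ 0.38 -6.4   4.9 ]
```

View pics/s2.png

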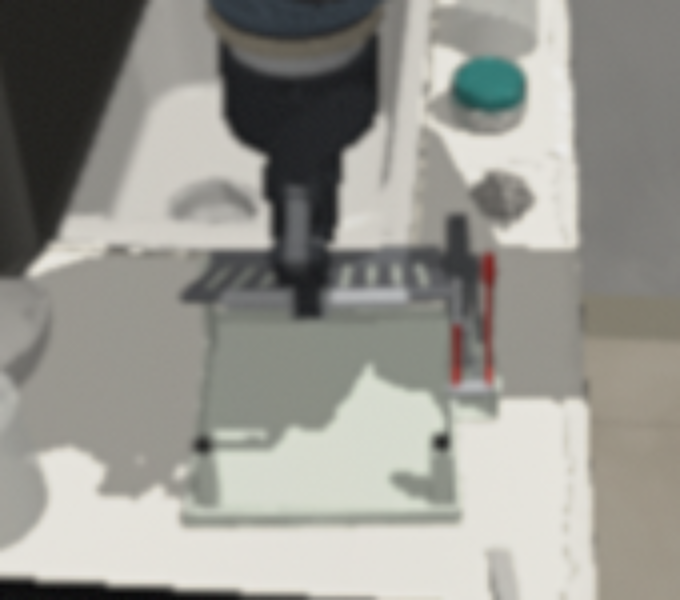

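The side view shows the fingers at the bar's middle, at about (305,295) in the crop. The 7.5 mm width means they pinch above the bar's centre, so I'll regrip a bit deeper.

>>> play_rows --series '[[[160,0,0,0,0],[160,0,0,0,0],[160,0,0.1,-0.6,0],[160,0,0.1,-0.6,0],[255,0,0.1,-0.6,0],[255,0,0.1,-0.6,0],[255,0,0.1,-0.6,0],[255,0,0.1,-0.6,0]]]'

```text
clock: 5.5
tool_pos: [584.6, 282.2, 235.5]
orientation: [0.094, -3.14, 0.001]
force: [1.5, -2.4, 0.2]
width: 7.6
finger_force: 58.4
```

>>> play_rows --series '[[[255,0.05,-0.75,0.86,0],[255,0.1,-1.4,1.5,0],[255,0.12,-2.0,2.08,0],[255,0.16,-2.7,2.65,0],[255,0.2,-3.37,3.16,0],[255,0.25,-4.1,3.65,0],[255,0.29,-4.84,4.11,0],[255,0.29,-4.84,4.11,0]]]'

```text
clock: 6.3
tool_pos: [588.4, 234.1, 278.9]
orientation: [-0.093, 3.136, 0.004]
force: [5.0, 5.7, 5.1]
width: 7.6
finger_force: 59.2
```

Run:
```python
from h import *
look('side',['board_bar','hinge_mid']); print(bot.read_state()['force'],bot.read_state()['tool_pos'])
look('top',['board_bar'])
```

```text
side board_bar pinpoint []
side board_bar boxes_of [(0.74, [577.0, 193.0, 135.0]), (0.23, [492.0, -102.0, 37.0])]
side hinge_mid pinpoint [(0.97, [593.0, 144.0, 69.0]), (0.6, [492.0, -121.0, -3.0])]
side hinge_mid boxes_of [(0.85, [577.0, 202.0, 5.0]), (0.52, [475.0, 6.0, 23.0])]
[5.08840649 5.49165298 5.18786113] [588.3016006  234.69746633 278.56522246]
top board_bar pinpoint [(0.61, [590.0, 236.0, 215.0])]
top board_bar boxes_of [(0.94, [575.0, 175.0, 123.0])]
```

>>> play_rows --series '[[[255,0.05,-0.8,0.43,0],[255,0.1,-1.3,0.65,0],[255,0.1,-1.75,0.8,0],[255,0.1,-1.75,0.8,0]]]'

```text
clock: 7.1
tool_pos: [589.7, 217.4, 288.0]
orientation: [-0.093, 3.134, 0.006]
force: [4.8, 7.9, 12.2]
width: 8.0
finger_force: 59.4
```

Run:
```python
from h import *
s,st=look('top',['board_bar'])
cv2.imwrite('pics/t3.png',cv2.resize(s['frame'][130:250,100:260,::-1],None,fx=5,fy=5)); print(st['tool_pos'],st['force'])
look('side',['board_bar'],'s3.png')
```

```text
top board_bar pinpoint []
top board_bar boxes_of [(0.83, [574.0, 166.0, 115.0])]
[589.67674744 217.43406836 287.98738422] [ 4.81080897  7.90481767 12.22502791]
side board_bar pinpoint [(0.71, [590.0, 220.0, 226.0])]
side board_bar boxes_of [(0.87, [582.0, 184.0, 137.0])]
```

View pics/t3.png

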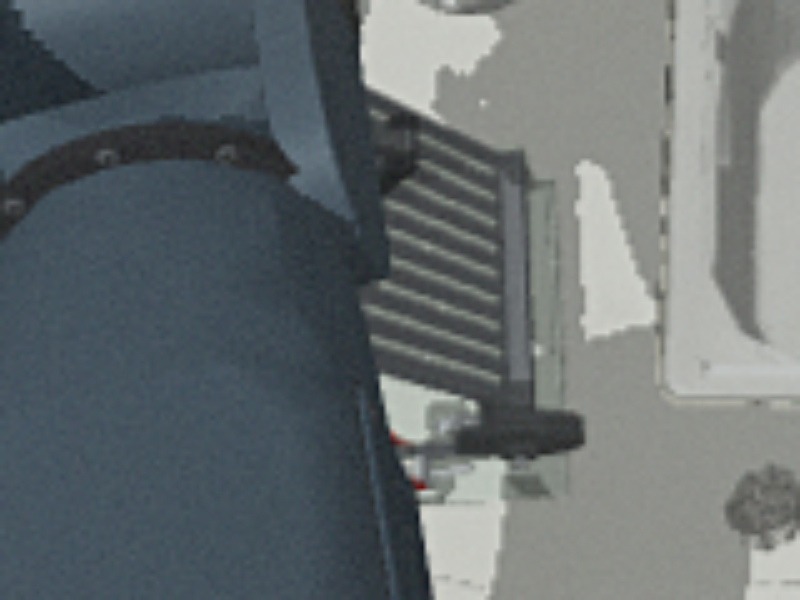

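The top view shows the board steep, with the red part partly hidden by the arm near (405,450). I need the side view to judge the pawl.

Run:
```python
import cv2,numpy as np
a=cv2.imread('pics/side1.png')[205:285,235:300];b=cv2.imread('pics/s3.png')[205:285,235:300]
cv2.imwrite('pics/cmp.png',cv2.resize(np.hstack([a,b]),None,fx=6,fy=6,interpolation=cv2.INTER_CUBIC))
```

```text
(no output)
```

View pics/cmp.png

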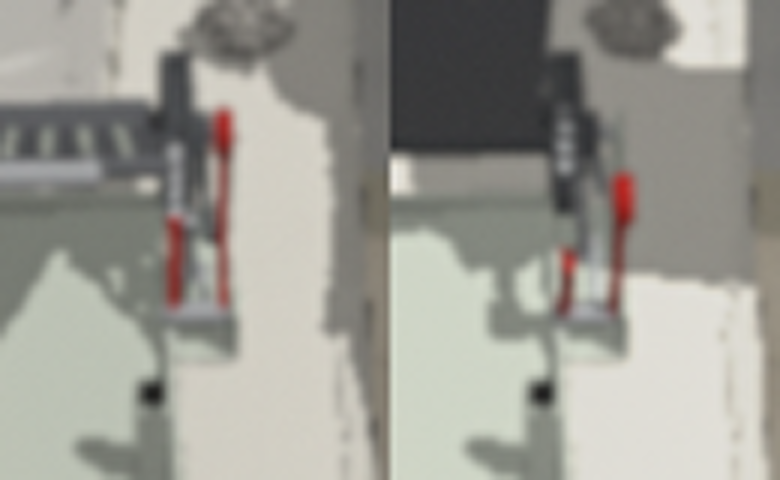

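The pawl's flag moved from (222,130) to (234,200) in the crop, away from the hinge, so the pawl has tipped. Now I lower the board by hand.

Run:
```python
import numpy as np
def tab(ths,t0):
    for th in ths:
        dr=175*(np.cos(th)-np.cos(t0)); print(round(th,3),(np.array([-.06*dr,dr,175*(np.sin(th)-np.sin(t0))])/10).round(2).tolist())
for k in range(4):
    t0=1.14-k*.3; print(); tab([t0-.0375*i for i in range(1,9)],t0)
```

```text
1.102 [-0.04, 0.59, -0.29]
1.065 [-0.07, 1.17, -0.59]
1.027 [-0.1, 1.74, -0.92]
0.99 [-0.14, 2.29, -1.27]
0.952 [-0.17, 2.84, -1.64]
0.915 [-0.2, 3.36, -2.03]
0.877 [-0.23, 3.88, -2.44]
0.84 [-0.26, 4.37, -2.87]

0.802 [-0.03, 0.48, -0.45]
0.765 [-0.06, 0.94, -0.91]
0.727 [-0.08, 1.39, -1.39]
0.69 [-0.11, 1.82, -1.89]
0.652 [-0.13, 2.22, -2.41]
0.615 [-0.16, 2.61, -2.93]
0.577 [-0.18, 2.98, -3.48]
0.54 [-0.2, 3.33, -4.03]

0.502 [-0.02, 0.33, -0.57]
0.465 [-0.04, 0.63, -1.15]
0.427 [-0.05, 0.92, -1.74]
0.39 [-0.07, 1.18, -2.34]
0.352 [-0.08, 1.41, -2.96]
0.315 [-0.1, 1.63, -3.58]
0.277 [-0.11, 1.82, -4.2]
0.24 [-0.12, 1.99, -4.84]

0.202 [-0.01, 0.14, -0.64]
0.165 [-0.02, 0.26, -1.29]
0.128 [-0.02, 0.36, -1.93]
0.09 [-0.03, 0.43, -2.59]
0.052 [-0.03, 0.48, -3.24]
0.015 [-0.03, 0.5, -3.9]
-0.023 [-0.03, 0.5, -4.55]
-0.06 [-0.03, 0.47, -5.21]
```

>>> play_rows --series '[[[255,-0.04,0.6,-0.3,0],[255,-0.07,1.17,-0.6,0],[255,-0.1,1.74,-0.92,0],[255,-0.14,2.3,-1.27,0],[255,-0.17,2.84,-1.64,0],[255,-0.2,3.36,-2.03,0],[255,-0.23,3.88,-2.44,0],[255,-0.26,4.37,-2.87,0]]]'

```text
clock: 8.2
tool_pos: [586.1, 261.5, 258.1]
orientation: [-0.095, 3.137, 0.004]
force: [0.3, 6.0, 7.7]
width: 7.4
finger_force: 60.2
```

>>> play_rows --series '[[[255,-0.03,0.48,-0.45,0],[255,-0.06,0.94,-0.91,0],[255,-0.08,1.39,-1.39,0],[255,-0.11,1.82,-1.89,0],[255,-0.13,2.22,-2.41,0],[255,-0.16,2.61,-2.93,0],[255,-0.18,2.98,-3.48,0],[255,-0.2,3.33,-4.03,0]]]'

```text
clock: 9.0
tool_pos: [583.5, 294.5, 216.7]
orientation: [-0.095, 3.14, 0.003]
force: [-2.3, 6.0, 5.0]
width: 7.7
finger_force: 61.3
```

>>> play_rows --series '[[[255,-0.02,0.3,-0.57,0],[255,-0.04,0.6,-1.15,0],[255,-0.05,0.86,-1.74,0],[255,-0.07,1.1,-2.34,0],[255,-0.08,1.33,-2.96,0],[255,-0.1,1.53,-3.58,0],[255,-0.11,1.72,-4.2,0],[255,-0.12,1.88,-4.84,0]]]'

```text
clock: 9.8
tool_pos: [581.9, 313.9, 168.0]
orientation: [0.095, -3.14, -0.004]
force: [-3.4, 9.8, 3.1]
width: 7.7
finger_force: 63.4
```

Run:
```python
from h import *
s,st=look('side',['board_bar'],'s4.png'); print(st['tool_pos'],st['force'])
look('top',['board_bar'])
```

```text
side board_bar pinpoint [(0.9, [581.0, 316.0, 110.0])]
side board_bar boxes_of [(0.64, [555.0, 238.0, 99.0])]
[581.94301083 313.8637849  167.96895428] [-3.36696777  9.80471076  3.06698772]
top board_bar pinpoint [(0.83, [584.0, 315.0, 107.0]), (0.35, [491.0, -117.0, 2.0])]
top board_bar boxes_of [(0.58, [576.0, 210.0, 87.0])]
```

>>> play_rows --series '[[[255,-0.01,0.18,-0.6,0],[255,-0.02,0.32,-1.2,0],[255,-0.02,0.44,-1.8,0],[255,-0.03,0.52,-2.4,0],[255,-0.03,0.58,-3.0,0],[255,-0.03,0.6,-3.6,0],[255,-0.03,0.6,-4.1,0],[255,-0.03,0.6,-4.1,0]]]'

```text
clock: 10.9
tool_pos: [581.5, 319.2, 125.9]
orientation: [0.095, -3.139, -0.002]
force: [-1.5, 8.3, -1.8]
width: 7.5
finger_force: 64.5
```

Run:
```python
from h import *
s,st=look('side',['board_bar'],'s5.png'); print(st['tool_pos'],st['force'])
look('top',['board_bar'])
a=cv2.imread('pics/s4.png')[205:285,235:300];b=cv2.imread('pics/s5.png')[205:285,235:300]
cv2.imwrite('pics/cmp2.png',cv2.resize(np.hstack([a,b]),None,fx=6,fy=6,interpolation=cv2.INTER_CUBIC))
```

```text
side board_bar pinpoint [(0.94, [580.0, 319.0, 70.0])]
side board_bar boxes_of [(0.91, [550.0, 252.0, 71.0])]
[581.4979913 319.1657034 125.9209525] [-1.49980108  8.26597367 -1.78373739]
top board_bar pinpoint [(0.74, [585.0, 319.0, 67.0])]
top board_bar boxes_of [(0.95, [582.0, 210.0, 71.0]), (0.36, [475.0, 0.0, 24.0])]
```

View pics/cmp2.png

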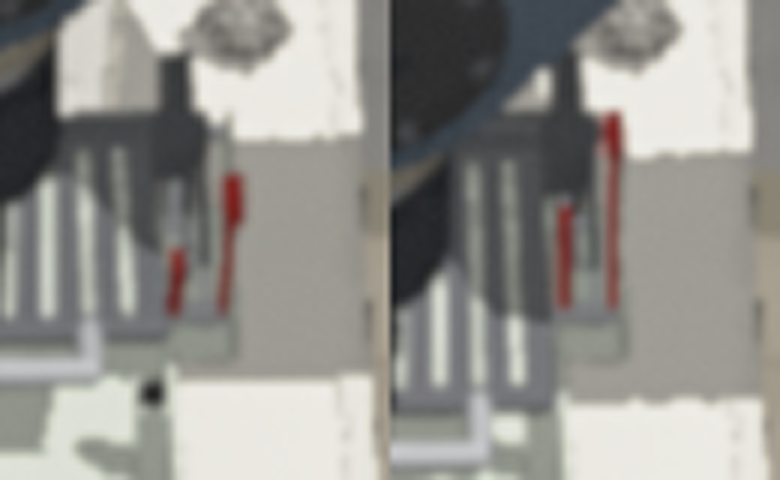

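The pawl's flag went from (234,200) back to (612,135) in the crop, so it is armed again. The bar is at about z 68, so the board is flat. I'll press lightly to confirm, then lift.

>>> play_rows --series '[[[255,0,0,-0.3,0],[255,0,0,-0.3,0],[255,0,0,-0.3,0]]]'

```text
clock: 11.5
tool_pos: [581.6, 319.2, 124.5]
orientation: [0.095, -3.139, -0.002]
force: [-6.5, 5.8, 7.8]
width: 7.2
finger_force: 65.4
```

>>> play_rows --series '[[[255,0,0,0.9,0],[255,0.0,-0.08,1.9,0],[255,0.02,-0.25,3.0,0],[255,0.04,-0.5,4.1,0],[255,0.06,-0.8,5.2,0],[255,0.08,-1.15,6.3,0],[255,0.1,-1.6,7.5,0],[255,0.1,-1.6,7.5,0]]]'

```text
clock: 12.3
tool_pos: [582.9, 302.9, 200.1]
orientation: [0.094, -3.14, -0.003]
force: [-2.7, 7.8, 2.4]
width: 7.8
finger_force: 62.6
```

Run:
```python
from h import *
s,st=look('side',['board_bar']); print(st['tool_pos'],st['force'])
look('top',['board_bar'])
```

```text
side board_bar pinpoint [(0.72, [581.0, 304.0, 140.0])]
side board_bar boxes_of [(0.61, [560.0, 224.0, 105.0])]
[582.85650037 302.87507527 200.13455573] [-2.74141493  7.75962195  2.44256878]
top board_bar pinpoint [(0.92, [584.0, 308.0, 138.0])]
top board_bar boxes_of [(0.89, [583.0, 209.0, 99.0]), (0.46, [477.0, -224.0, 92.0])]
```

>>> play_rows --series '[[[255,0,0.25,-0.6,0],[255,0,0.5,-1.2,0],[255,0,0.65,-1.7,0],[255,0,0.75,-2.0,0],[255,0,0.75,-2.0,0]]]'

```text
clock: 13.1
tool_pos: [582.3, 310.9, 179.1]
orientation: [0.095, -3.138, -0.002]
force: [-6.6, 6.6, 9.2]
width: 7.6
finger_force: 63.2
```

>>> play_rows --series '[[[255,0,0.05,-0.2,0],[255,0,0.05,-0.2,0],[255,0,0.05,-0.2,0]]]'

```text
clock: 13.4
tool_pos: [582.4, 311.4, 177.4]
orientation: [0.095, -3.139, -0.003]
force: [-6.8, 7.3, 9.3]
width: 7.5
finger_force: 64.1
```

>>> play_rows --series '[[[213,0,0.1,0,0],[213,0,0.1,0,0],[213,0,0.1,0,0],[213,0,0.1,0,0]]]'

```text
clock: 13.8
tool_pos: [583.1, 311.5, 176.7]
orientation: [0.094, -3.14, -0.001]
force: [-3.7, 4.3, 4.8]
width: 13.9
finger_force: 2.8
```

>>> play_rows --series '[[[213,0,0.1,0.5,0],[213,0,0.1,1,0],[213,0,0.1,2,0],[213,0,0.1,4,0],[213,0,0.1,7,0],[213,0,0.1,10,0],[150,-2,-3,12,0],[100,-4,-7,13,0]]]'

```text
clock: 14.6
tool_pos: [543.2, 241.3, 309.0]
orientation: [-0.096, 3.137, 0.001]
force: [0.8, -0.8, -0.1]
width: 42.4
finger_force: 0.0
```

Run:
```python
from h import *
s,st=look('side',['board_bar','board_mid','scourer'],'s6.png'); print(st['tool_pos'],st['force'],st['orientation'])
look('top',['board_bar','board_mid'])
a=s['frame'][160:310,150:320,::-1]
cv2.imwrite('pics/s6c.png',cv2.resize(a,None,fx=4,fy=4,interpolation=cv2.INTER_CUBIC))
```

```text
side board_bar pinpoint [(0.59, [582.0, 312.0, 123.0]), (0.45, [477.0, -3.0, 0.0])]
side board_bar boxes_of [(0.77, [579.0, 226.0, 99.0])]
side board_mid pinpoint [(0.91, [587.0, 224.0, 99.0])]
side board_mid boxes_of [(0.95, [579.0, 226.0, 102.0])]
side scourer pinpoint [(0.6, [476.0, 1.0, -1.0])]
side scourer boxes_of [(0.55, [478.0, 7.0, 21.0])]
[543.15048986 241.27609999 309.00059247] [ 0.84594649 -0.77892677 -0.10315507] [-9.64830139e-02  3.13675733e+00  1.44632342e-03]
top board_bar pinpoint []
top board_bar boxes_of [(0.92, [579.0, 188.0, 86.0])]
top board_mid pinpoint [(0.7, [589.0, 224.0, 98.0])]
top board_mid boxes_of [(0.69, [575.0, 189.0, 90.0])]
```

View pics/s6c.png

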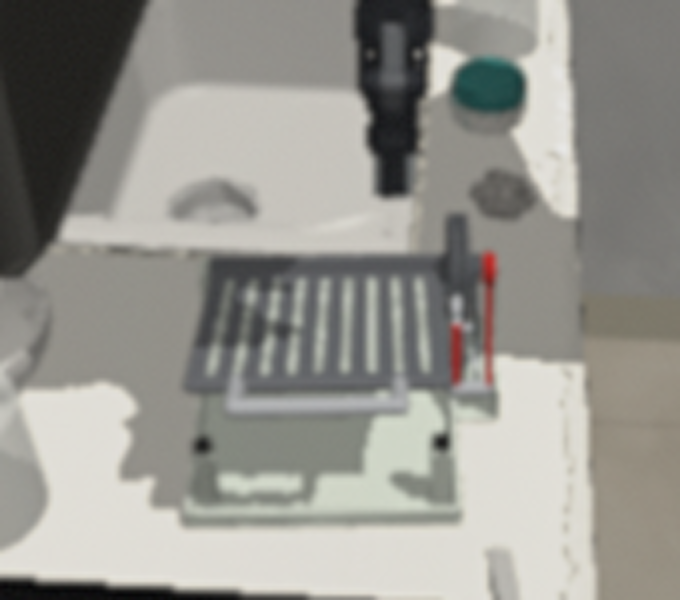

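The crop shows the board low with its bar at (318,402) and the pawl upright and armed at (488,265). The bar's height of 123 mm gives about 0.32 rad, so the board is on the second notch. Now the scourer.

>>> play_rows --series '[[[60,-1,-5,0,0],[0,-2,-10,0,0],[0,-4,-15,-2,0],[0,-6,-20,-4,0],[0,-6.7,-24,-7,0],[0,-6.7,-24,-9,0],[0,-6.7,-24,-9,0]]]'

```text
clock: 15.9
tool_pos: [474.7, -0.0, 214.0]
orientation: [0.09, -3.135, -0.001]
force: [-0.9, -0.0, 0.4]
width: 85.5
finger_force: 0.0
```

Run:
```python
from h import *
s,st=look('wrist',['scourer'],'w2.png'); print(st['tool_pos'],st['orientation'])
```

```text
wrist scourer pinpoint [(0.58, [479.0, -8.0, -4.0])]
wrist scourer boxes_of [(0.93, [478.0, -6.0, 22.0]), (0.63, [483.0, -117.0, 43.0])]
[ 4.74713894e+02 -1.70870864e-02  2.14001471e+02] [ 9.00099892e-02 -3.13486744e+00 -8.87683034e-04]
```

View pics/w2.png

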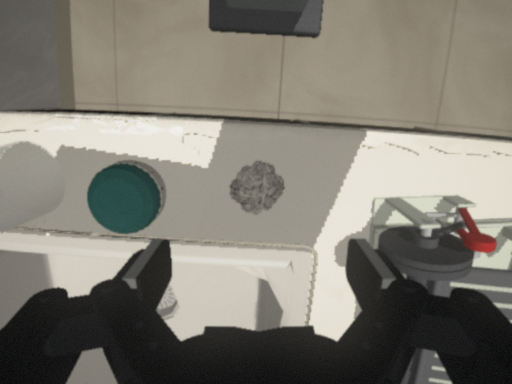

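The scourer shows at (257,187), 70 px clear of the timer at (124,197), so there is room for the fingers.

>>> play_rows --series '[[[0,0.3,-0.3,-4,0],[0,0.3,-0.3,-8,0],[0,0.3,-0.3,-12,0],[0,0.3,-0.3,-14,0],[150,0.3,-0.3,-14,0],[255,0.3,-0.3,-14,0],[255,0.3,-0.3,-14,0],[255,0.3,-0.3,-14,0]]]'

```text
clock: 16.85
tool_pos: [480.4, -1.5, 78.5]
orientation: [-0.094, 3.137, -0.0]
force: [0.3, 1.4, 5.7]
width: 34.8
finger_force: 59.2
```

>>> play_rows --series '[[[255,0,0,0,0],[255,0,0,0,0],[255,0,0,4,0],[255,0,0,8,0],[255,0,0,12,0],[255,0,0,16,0]]]'

```text
clock: 17.45
tool_pos: [479.1, -1.6, 239.5]
orientation: [-0.094, 3.138, -0.0]
force: [0.5, -0.3, -0.4]
width: 35.3
finger_force: 59.6
```

>>> play_rows --series '[[[255,1,2,2,-8],[255,3,4,2,-16],[255,5,6.5,2,-24],[255,7,9.5,2,-32],[255,8.5,12.5,2,-40],[255,10,16,2,-48],[255,11.1,19.5,2,-56],[255,11.1,22.5,1,-64]]]'

```text
clock: 18.25
tool_pos: [591.5, 225.3, 249.0]
orientation: [1.59, 2.706, 0.005]
force: [0.0, -0.8, -0.7]
width: 35.0
finger_force: 59.4
```

>>> play_rows --series '[[[255,0,0,0,-8],[255,0,0,0,-16],[255,0,0,0,-24],[255,0,0,0,-26],[255,0,0,0,-26]]]'

```text
clock: 18.75
tool_pos: [590.3, 223.4, 247.9]
orientation: [2.154, 2.286, 0.002]
force: [0.1, 0.5, -0.3]
width: 35.1
finger_force: 59.4
```

Run:
```python
from h import *
s,st=look('side',['scourer','board_mid']); print(st['tool_pos'],st['orientation'],st['width'],st['joint_pos'])
cv2.imwrite('pics/s7.png',cv2.resize(s['frame'][160:310,150:320,::-1],None,fx=4,fy=4,interpolation=cv2.INTER_CUBIC))
```

```text
side scourer pinpoint [(0.63, [591.0, 225.0, 167.0]), (0.15, [583.0, 310.0, 122.0])]
side scourer boxes_of [(0.83, [591.0, 236.0, 195.0])]
side board_mid pinpoint [(0.9, [589.0, 221.0, 99.0])]
side board_mid boxes_of [(0.59, [581.0, 226.0, 104.0])]
[590.28766098 223.40563615 247.93041382] [2.15363796e+00 2.28614392e+00 2.14922107e-03] 35.09000220582793 [2.88066013e-01 5.53679292e-01 1.48283300e+00 2.42402318e-06
 1.10349805e+00 2.28392334e-01]
```

View pics/s7.png

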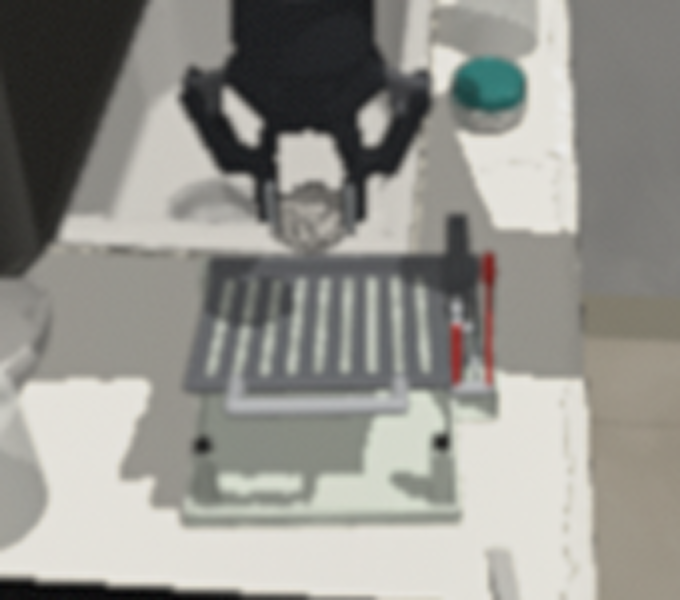

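The scourer is held between the pads at (310,215), above the board's middle at (315,320). Now I lower it.

>>> play_rows --series '[[[255,0,0,-2.5,0],[255,0,0,-4.5,0],[255,0,0,-5.5,0],[255,0,0,-6,0],[255,0,0,-6,0]]]'

```text
clock: 19.5
tool_pos: [590.4, 223.3, 186.6]
orientation: [-2.154, -2.287, 0.0]
force: [1.0, 0.0, 0.3]
width: 34.8
finger_force: 59.5
```

>>> play_rows --series '[[[255,0,0,-0.2,0],[255,0,0,-0.3,0],[255,0,0,-0.3,0]]]'

```text
clock: 19.8
tool_pos: [590.5, 223.3, 184.0]
orientation: [2.154, 2.287, 0.001]
force: [0.3, -0.5, 0.6]
width: 35.0
finger_force: 59.5
```

>>> play_rows --series '[[[255,0,0,-0.2,0],[255,0,0,-0.3,0],[255,0,0,-0.3,0]]]'

```text
clock: 20.1
tool_pos: [590.7, 223.5, 181.7]
orientation: [2.153, 2.287, 0.002]
force: [-1.4, -0.1, 8.5]
width: 35.3
finger_force: 60.4
```

Contact. Now I open a little at a time and rise.

>>> play_rows --series '[[[140,0,0,0.1,0],[110,0,0,0.1,0],[90,0,0,0.1,0],[90,0,0,0.1,0],[90,0,0,2,0],[90,0,0,5,0],[90,0,0,9,0],[90,-2,-4,12,0]]]'

```text
clock: 20.9
tool_pos: [572.7, 188.1, 300.6]
orientation: [2.15, 2.289, 0.005]
force: [1.2, -1.9, 0.7]
width: 55.2
finger_force: 0.0
```

>>> play_rows --series '[[[90,-4,-4,2,0],[90,-8,-8,2,0],[90,-12,-12,2,0],[90,-14,-14,2,0],[90,-14,-14,2,0]]]'

```text
clock: 21.4
tool_pos: [428.5, 43.9, 318.4]
orientation: [-2.156, -2.284, 0.002]
force: [0.7, 0.5, -0.1]
width: 55.6
finger_force: 0.0
```

Run:
```python
from h import *
s,st=look('side',['scourer','board_mid','board_bar','timer','glass','mug']); print(st['clock'],st['tool_pos'],st['force'])
cv2.imwrite('pics/s8.png',cv2.resize(s['frame'][120:310,150:320,::-1],None,fx=3,fy=3,interpolation=cv2.INTER_CUBIC))
look('top',['scourer','board_mid','board_bar'])
```

```text
side scourer pinpoint [(0.63, [588.0, 218.0, 97.0])]
side scourer boxes_of [(0.62, [590.0, 221.0, 117.0])]
side board_mid pinpoint []
side board_mid boxes_of [(0.56, [575.0, 236.0, 102.0])]
side board_bar pinpoint [(0.55, [583.0, 314.0, 122.0])]
side board_bar boxes_of [(0.79, [573.0, 238.0, 104.0])]
side timer pinpoint [(0.72, [492.0, -120.0, -1.0])]
side timer boxes_of [(0.53, [491.0, -101.0, 36.0])]
side glass pinpoint [(0.96, [488.0, -236.0, -0.0])]
side glass boxes_of [(0.92, [486.0, -211.0, 62.0])]
side mug pinpoint [(0.73, [499.0, -346.0, -1.0])]
side mug boxes_of [(0.66, [500.0, -326.0, 84.0])]
21.4 [428.45505186  43.86906489 318.37872209] [ 0.65952173  0.49762325 -0.13778515]
top scourer pinpoint [(0.69, [586.0, 219.0, 97.0])]
top scourer boxes_of [(0.63, [588.0, 218.0, 121.0])]
top board_mid pinpoint [(0.8, [586.0, 225.0, 98.0])]
top board_mid boxes_of [(0.6, [606.0, 250.0, 112.0])]
top board_bar pinpoint [(0.77, [584.0, 311.0, 125.0])]
top board_bar boxes_of [(0.89, [610.0, 248.0, 105.0])]
```

View pics/s8.png

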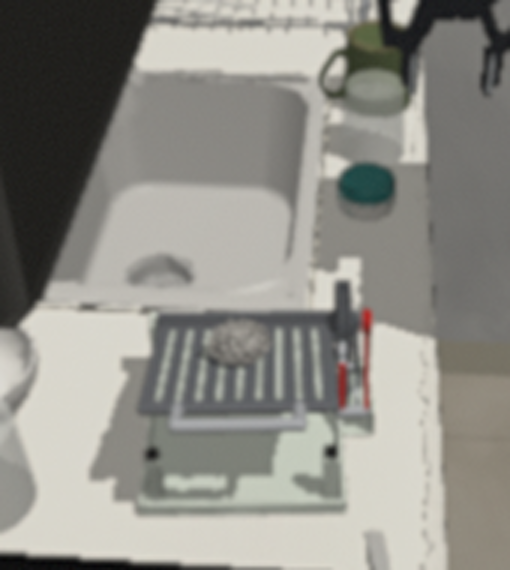

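The scourer lies on the board at (238,342). The board is at the second notch, the pawl is armed at (367,320), and the timer, glass and mug have not moved.

```bash
python3 -c "
from station import bot
print(bot.hand_in())"
```

```text
the job is handed in; nothing more can be done
None
```

I handed in the job at about 21 s: the board was swung up to tip the pawl, lowered flat by hand and raised to its second notch (about 0.32 rad), and the scourer now lies on it with the mug, glass and timer where they were.

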